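# Lock the swivel vise and twist the lid off a jar

## Robot

A 6-joint arm with a two-finger parallel gripper is mounted at the origin on the work surface. World frame = base frame: x ahead of the robot, y to its left, z up, the work surface at z = 0. Lengths are in mm, angles in rad, forces in N, time in s.
With the tool pointing down it reaches from about 275 to 1000 mm from the base axis. Payload 8.4 kg.
Tool frame: the origin (TCP) lies between the finger pads; the fingertips stand 8 mm ahead of it and the grasp point (between the pads) lies 11 mm behind it (ctrl.tips_ahead is the z of the fingertips in the tool frame, in mm); z points along the fingers, x is the direction in which the jaws open and shut, and the axes are right-handed (so a half turn about z gives the same grasp; the last joint's range is limited). The gripper opens to 85 mm and grips with 20 to 120 N. Pads are 22 mm wide; open, the fingers measure 114 mm over their backs; the gripper's body (76 mm by 85 mm) begins 54 mm behind the grasp point. The pads swing forward as they close: fully open they stand 13 mm farther back than shut.
Start: joints at [-1.216, 0.353, 1.633, -0, 1.155, -0.002], TCP at [218.297, -585.64, 239.281] pointing down, gripper open.
Joint ranges: [-2.63, 2.63], [-0.92, 2.1], [0.06, 2.66], [-1.3, 4.44], [0, 2.69], [-3.02, 3.02]. Speed limits (rad/s): [2.22, 2.22, 2.79, 3.14, 3.14, 3.14].

## Interface

Orientations are given as a unit quaternion [x, y, z, w].
In Python, from rig import status, eyes, ctrl gives the robot as it stands. The module is installed in compiled form; this text tells all that it offers.
- The arm moves only by the tool carry_out, never from a script. Its argument "plan" is text: rows parted by semicolons, each of 7 numbers parted by spaces: the shift along the tool's x, y, z in units of 30 mm (1.0 is 30 mm), then the turn, a rotation vector about the tool's x, y, z in units of 10 degrees (1.0 is 10 degrees), then the closure in counts, from 0 (fully open) to 255 (shut). In form: dx dy dz ax ay az gripper; .... A call has 1 to 20 rows; each row shifts and turns the commanded pose from where the row before left it, along the tool's axes as they then stand; what a row does not reach is not made up. A row lasts 1/8 s, in which the tool goes at most 62.5 mm and 10.7 degrees, less where a joint would pass 70% of its speed; a pose out of reach is approached as far as the arm can. A call is refused whole if a number of a shift passes 1 or a number of a turn 1, either way. A call with a gripper value outside its range is refused whole. The fingers move at their own pace and stop on an object; "grip_force" is the grip in N (left out, the last holds). Time passes only in rows, so rows that do not move let the fingers close. It gives the time, the measured TCP pose, the force and the opening at its end, in the units of the state.
- status.sense(): the state, without advancing time (a new reading comes with each control period).
- eyes.camera(name): name is "side" or "top"; returns the picture (480x640x3 uint8, red, green, blue); there is no depth.
- eyes.camera_model(name): a dict with "intrinsics" (3x3 intrinsics, pixels), "R" (3x3) and "t" (3): a world point X has camera coordinates R X + t. Camera axes: x right, y down, z forward; pixel columns grow to the right and rows downward; lengths in mm; the calibration is good to about 2 mm. A picture is of the moment at which its call begins. camera_model takes no time and is no camera call.
- ctrl.job_done(): hands the job in, once; it reports no verdict.
Trained networks look in the newest picture that a camera, given by its name, has taken for a name from the list of things; names that differ only in an ending like _2 or _b are one class to them, and where a whole thing is asked for, a point or a joint stands for the part that bears it (a point fixed in the world has none). Each returns a list of dicts, best first, with "p" (0 to 1); they miss things now and then, are a little off and sometimes report something else, mostly with a low value. They report only what shows in the picture. A call takes as long as a camera call. They do not tell look-alikes from the thing itself.
- eyes.masks_of(camera, label): "mask" (480x640 bool, what is visible of it).
- eyes.tip_of(camera, label): "position" ([x, y, z] in mm, in world coordinates, good to about 4 mm: a listed point, or the origin of a listed thing).
The state is a dict: "time_s": time; "joint_positions": joint angles; "joint_vel": joint speeds; "joint_torque": joint torques, N m; "ee_pos": TCP position; "tcp_rot": TCP orientation; "force": force on the tool from outside, world axes, zero at the start; "ft_torque": the same for the moment, N m; "finger_gap": finger opening in mm.
Only numpy, scipy, OpenCV 4.12 (cv2) and the standard library are available. Lean on these libraries where they do the work, as an engineer would, in place of code of your own. Each camera call takes 0.05 s, during which the arm holds its last target.

## Task

Drop the red-knobbed lock pin down through the fork and tongue of the swivel vise until its collar sits on the fork, and let go of it, so that the vise and the jar in it cannot turn. Then twist the tight lid anticlockwise, stop turning once its threads let go, lift it off and finish while still holding it, level and about two centimetres above the mouth of the jar. The jar stays down in the vise without turning round, and the ring pin, the caster and the empty jar are left where they stand.

Things in the scene. Friction and masses are not known exactly. Their poses are not given: they have to be found in the camera images.
- vise_base: Grey round base (144 mm across) of a small bench vise, screwed down. Origin on the swivel axis at bench level, z up. The blue vise on it holds the jar between jaw faces at x = +31 and -31 mm, jaw tops 62 mm above the bench; its screw and T-bar reach out to x = 101 mm, 43 mm high. Towards -y stands the steel fork with two 8 mm ears; the tongue of the vise lies between them.
- fork_hole (a point): Centre of the mouth of the 10.5 mm hole on top of the fork's upper ear, 58 mm above the bench, 94 mm from the swivel axis along the base's -y. It runs straight down through upper ear (50 to 58 mm high), tongue (30 to 44) and lower ear (16 to 24). The ears are 36 mm wide and reach from 77 to 123 mm along -y.
- tongue_hole (a point): Centre of the mouth of the 10.5 mm hole in the tongue of the blue vise, 44 mm above the bench; at the start it lines up under the fork's hole to about 1 mm.
- swivel (a joint): Angle of the blue vise on its base (rad, anticlockwise from above positive), 0 where the holes line up; it turns at a light touch (0.05 N m) until the pin is in; the pin leaves about 0.03 rad of play.
- lock_pin: The vise's lock pin, 50 g, upright in the wooden block: steel shaft 8 mm across, 44 mm long, tapered foot; collar 16 mm across from 44 to 47 mm and cylindrical red knob 22 mm across from 47 to 71 mm above the foot. Origin at the middle of the foot, z up. The collar rests on the block, the foot 8 mm above the bench; with the collar on the fork the foot is 14 mm above the bench.
- pin_block: Fixed light wooden block 116 (x) by 46 (y) by 52 mm high with two 10.5 mm holes at x = -30 and +30 mm; one holds the lock pin, the other the ring pin. Origin at the middle of its underside.
- ring_pin: A plain dark pin with a wire ring 26 mm across (top 71 mm above its foot) in the other hole of the block, not for this job; leave it. Origin at the middle of its foot.
- jar: Square glass jar with nuts and screws in it, 0.38 kg, standing loosely between the jaws (under 1 mm of play): body 60 by 60 mm, 74 mm high, flat shoulder, round neck, rim of the mouth 96 mm above its underside. Origin at the middle of its underside, 24 mm above the bench; z up, sides along x and y. It may stand up to 5 mm off the swivel axis along y.
- lid: Round brass-coloured twist-off lid with a ribbed side, 53 mm across, 20 mm high, 40 g. Origin at the middle of its lower edge, 82 mm above the jar's underside (8 mm above its shoulder, 106 mm above the bench), z up. Three lugs under short threads: free after 50 degrees anticlockwise from above, rising 2 mm; the lugs strike the next threads after 90 degrees.
- lid_dot (a point): Centre of the white round sticker (11 mm) on top of the lid, 18 mm from its axis along the lid's x; at the start it points along the jar's +x within 4 degrees. A springy sealing ring makes the lid tight: 0.5 to 1 N m to turn (grip with 60 N or more), and a push up of about 20 N if it is kept down while turned.
- caster: Loose steel swivel caster with a black wheel, plate 70 by 56 mm, 81 mm high; leave it. Origin at the middle of the plate's underside.
- empty_jar: Loose open round glass jar, 64 mm across, 88 mm high; leave it. Origin at the middle of its underside.
Not all that is in view belongs to the job. Several things have the shape of the lid; the one meant has the colours described above. Leave any purple look-alike of the lock_pin alone.

How it is judged:
By the outcome, as a careful person would: the job done as asked, in the order asked, and still so for the second after the job is handed in, while the arm keeps its last pose, push and grip.
It also fails if it takes over 58 s, if anything falls off the work surface, if the arm or the gripper's body presses on something with over 40 N, if the wrist force passes 120 N, or if a joint passes its speed limit or range.

## Working session

There is one attempt and no reset: what is moved stays moved. The work goes in short steps, Python scripts to look and compute and a tool call to move; the robot and the scene stay as the last step left them, time stands still between calls to the robot, and variables do not carry over. Pictures are saved under pics/ and viewed, and the job is handed in when it is done.

Besides the shell and the picture viewer there is one more tool, called after "Request:" by a JSON object that holds its "api" and its "payload", one argument or row to a line. carry_out: Moves the arm, as the interface text tells. Its arguments: {"type":"object","properties":{"plan":{"type":"string"},"grip_force":{"type":"number"}},"required":["plan"]}

```bash
mkdir -p pics
cat > h.py <<'E'
import numpy as np, cv2
from rig import status, eyes, ctrl
def snap(cam,name):
    im=eyes.camera(cam); cv2.imwrite(f'pics/{name}.png',im[:,:,::-1]); return im
def proj(cam,X):
    m=eyes.camera_model(cam); c=np.array(m['R'])@np.array(X,float)+np.array(m['t']).ravel(); p=np.array(m['intrinsics'])@c; return p[:2]/p[2]
def ray(cam,uv,z):
    m=eyes.camera_model(cam); R=np.array(m['R']);t=np.array(m['t']).ravel();K=np.array(m['intrinsics'])
    C=-R.T@t; d=R.T@np.linalg.inv(K)@np.array([uv[0],uv[1],1.]); return C+d*(z-C[2])/d[2]
E
python3 - <<'E'
from h import *
np.set_printoptions(precision=1,suppress=True)
for c in ['top','side']:
    snap(c,c+'0')
    m=eyes.camera_model(c);R=np.array(m['R']);print(c,-R.T@np.array(m['t']).ravel(),m['intrinsics'],R)
    for l in ['fork_hole','tongue_hole','lock_pin','ring_pin','jar','lid','lid_dot','vise_base','pin_block','caster','empty_jar']:
        for d in eyes.tip_of(c,l)[:4]: print(c,l,round(d['p'],2),np.array(d['position']),proj(c,d['position']))
print(status.sense())
E
```

```text
top [ 497.5 -113.5  988.8] [[483.8   0.  324. ]
 [  0.  483.8 233.1]
 [  0.    0.    1. ]] [[-0.  -1.  -0. ]
 [-1.   0.  -0.1]
 [ 0.1  0.  -1. ]]
top fork_hole 0.7 [506.5 -28.6  53.8] [285.8 276.7]
top tongue_hole 0.45 [ 510.9 -227.9   10.9] [386.7 273.5]
top lock_pin 0.63 [ 568.3 -248.6    6.5] [395.9 245.1]
top lock_pin 0.62 [ 576.  -340.5    0.5] [440.5 241. ]
top ring_pin 0.53 [ 511.2 -229.9   11.7] [387.7 273.3]
top jar 0.56 [504.4 -30.3  55.1] [286.6 277.8]
top jar 0.55 [490.3  68.9  23.7] [238.2 285.6]
top jar 0.27 [509.2  66.  128. ] [228.8 275.5]
top lid 0.67 [352.4  -1.4  -0.8] [275.  354.1]
top lid 0.61 [487.8  67.1 109.6] [230.2 287.5]
top lid 0.39 [ 567.7 -249.7    5.3] [396.4 245.4]
top lid_dot 0.78 [366.6  10.6  23.2] [267.5 348.7]
top lid_dot 0.6 [505.7  66.1 127.5] [228.8 277.5]
top lid_dot 0.26 [487.2  62.6 110.1] [232.6 287.8]
top vise_base 0.95 [486.9  62.9  -2.4] [243.5 287.1]
top vise_base 0.4 [ 566.6 -245.2    7.3] [394.3 245.9]
top vise_base 0.3 [503.5 -29.9  51. ] [286.6 278.3]
top pin_block 0.56 [ 543.9 -236.7    0.2] [390.  257.3]
top caster 0.44 [ 562.8 -2
[... 662 characters left out ...]
91.2  59.3  -1. ] [256.1 240.1]
side vise_base 0.45 [490.5  63.5  24.6] [253.6 228.4]
side pin_block 0.76 [ 539.9 -236.3   -1. ] [360.4 343.9]
side caster 0.96 [ 495.  -387.    -1.7] [393.8 448.4]
side empty_jar 0.8 [752.6 -22.2  -1.8] [395.6 223.8]
side empty_jar 0.6 [ 492.9 -383.6   -1.3] [390.8 446.6]
{'time_s': 1.2, 'joint_positions': array([-1.2,  0.4,  1.6, -0. ,  1.2, -0. ]), 'joint_vel': array([-0., -0., -0., -0., -0., -0.]), 'joint_torque': array([ -0. , -60.5, -34.2,  -0. ,   0. ,  -0. ]), 'ee_pos': array([ 218.3, -585.6,  239.2]), 'tcp_rot': array([ 0.8, -0.6, -0. , -0. ]), 'force': array([-0.5,  0.9, -0.7]), 'ft_torque': array([-0.1,  0. ,  0. ]), 'finger_gap': 85.25137521786117}
```

View pics/top0.png

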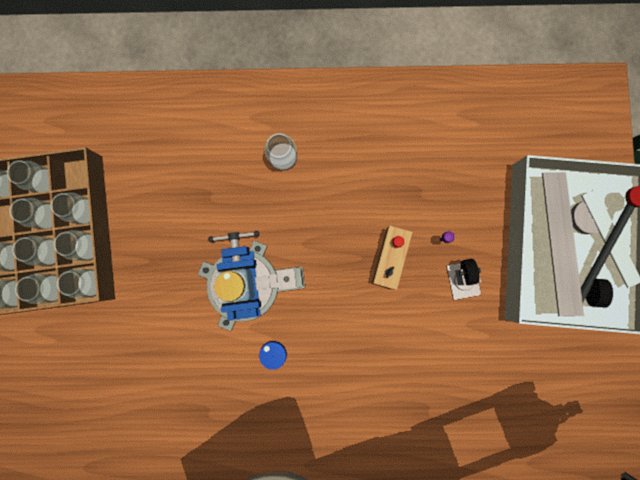

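View pics/side0.png

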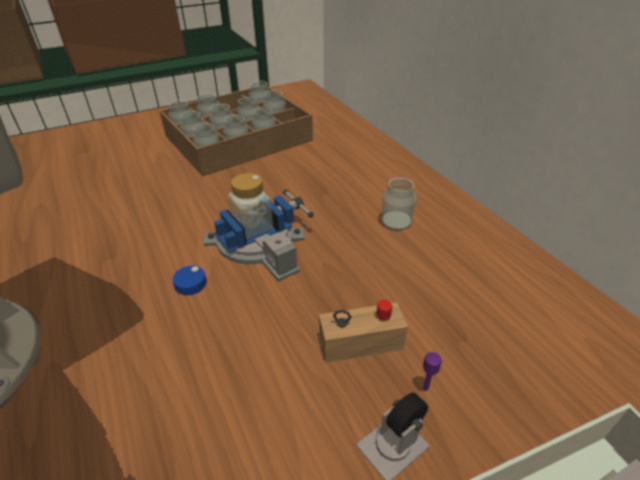

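Run:
```python
from h import *
t=cv2.imread('pics/top0.png');s=cv2.imread('pics/side0.png')
cv2.imwrite('pics/c1.png',np.hstack([cv2.resize(t[220:320,190:300],(400,364),interpolation=3)[:364],cv2.resize(t[215:305,360:460],(400,364),interpolation=3)]))
cv2.imwrite('pics/c2.png',np.hstack([cv2.resize(s[150:270,200:330],(400,370),interpolation=3),cv2.resize(s[280:400,320:450],(400,370),interpolation=3)]))
```

```text
(no output)
```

View pics/c1.png

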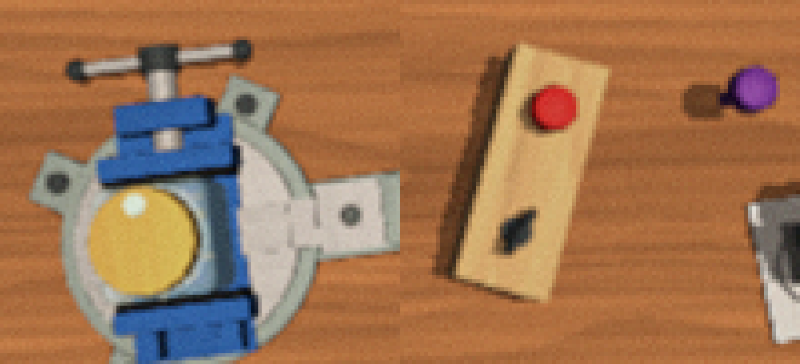

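View pics/c2.png

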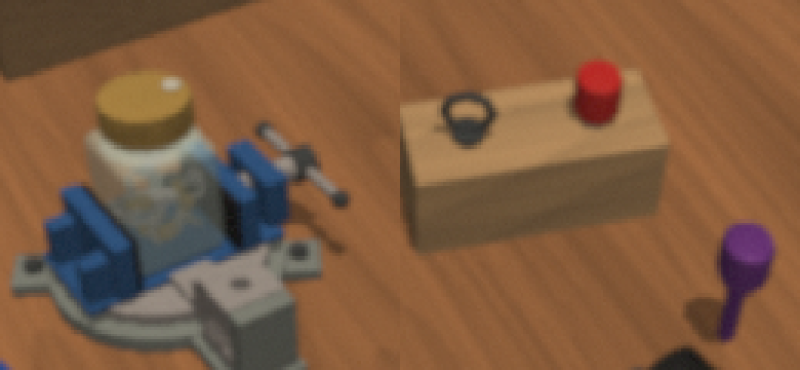

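The things that could be confused:
- **Pin:** the candidates are the red knob at top (398,241), the purple look-alike at (448,237) and the ring pin at (389,271). I choose the red one.
- **Lid:** the candidates are the brass lid at (229,287) on the jar and the blue one at (273,355). I choose the brass one.

The close crops confirm both choices. Next I fit the silhouettes precisely.

```bash
cat > fit.py <<'E'
from h import *
from scipy.optimize import minimize
def silh(cam,x,y,z0,z1,r,S=4):
    a=np.linspace(0,2*np.pi,40)
    P=[proj(cam,[x+r*np.cos(t),y+r*np.sin(t),z]) for t in a for z in (z0,z1)]
    h=cv2.convexHull(np.array(P,np.float32)); return h
def area_iou(cam,mask,x,y,z0,z1,r,box,S=8):
    u0,v0,u1,v1=box
    h=silh(cam,x,y,z0,z1,r).reshape(-1,2)
    im=np.zeros(((v1-v0)*S,(u1-u0)*S),np.uint8)
    cv2.fillPoly(im,[np.round((h-[u0,v0]+.5)*S-.5).astype(int)],255)
    m=im.reshape(v1-v0,S,u1-u0,S).mean((1,3))/255
    return ((m-mask[v0:v1,u0:u1])**2).sum()
def fit(cams_masks,x,y,z0,z1,r):
    def box(cam):
        p=proj(cam,[x,y,(z0+z1)/2]).astype(int); return (p[0]-35,p[1]-35,p[0]+35,p[1]+35)
    B={c:box(c) for c in cams_masks}
    f=lambda q:sum(area_iou(c,m,q[0],q[1],z0,z1,r,B[c]) for c,m in cams_masks.items())
    o=minimize(f,[x,y],method='Nelder-Mead',options=dict(initial_simplex=[[x,y],[x+4,y],[x,y+4]],xatol=.05,fatol=.05))
    return o.x,o.fun
def red(im):
    h=cv2.cvtColor(im,cv2.COLOR_RGB2HSV); return (((h[...,0]<6)|(h[...,0]>172))&(h[...,1]>170)&(h[...,2]>90)).astype(float)
E
python3 - <<'E'
from fit import *
import rig
np.set_printoptions(precision=2,suppress=True)
I={c:cv2.imread(f'pics/{c}0.png')[:,:,::-1].copy() for c in('top','side')}
R={c:red(I[c]) for c in I}
ys={c:(np.argwhere(R[c])) for c in I}
k=ray('top',(398,241.5),79)[:2];print('knob ray',k)
for cs in (['top'],['side'],['top','side']): print(cs,fit({c:R[c] for c in cs},*k,55,79,11), [R[c].sum() for c in cs])
L={}
for c in I:
    eyes.camera(c)
    h=cv2.cvtColor(I[c],cv2.COLOR_RGB2HSV)
    for d in eyes.masks_of(c,'lid'):
        m=d['mask']; q=np.argwhere(m).mean(0); print(c,'lid',d['p'],q[::-1],m.sum(),np.median(h[m],axis=0))
        if 12<np.median(h[m][:,0])<35: L.setdefault(c,m.astype(float))
for cs in (['top'],['side'],['top','side']):
    if all(c in L for c in cs): print(cs,fit({c:L[c] for c in cs},489,66,106,126,26.5))
for c,uv in (('top',(286,278.5)),('side',(278.7,241.3))):
    g=cv2.cvtColor(I[c],cv2.COLOR_RGB2GRAY).astype(int); u,v=map(int,uv); print(g[v-5:v+6,u-6:u+7]); 
print(ctrl.tips_ahead)
E
```

```text
knob ray [ 569.78 -242.72]Traceback (most recent call last):
  File "<stdin>", line 8, in <module>
  File "fit.py", line 19, in fit
    o=minimize(f,[x,y],method='Nelder-Mead',options=dict(initial_simplex=[[x,y],[x+4,y],[x,y+4]],xatol=.05,fatol=.05))
    res = _minimize_neldermead(fun, x0, args, callback, bounds=bounds,
                               **options)
    fsim[j] = func(sim[j])
              ~~~~^^^^^^^^
    fx = function(np.copy(x), *(wrapper_args + args))
  File "fit.py", line 18, in <lambda>
    f=lambda q:sum(area_iou(c,m,q[0],q[1],z0,z1,r,B[c]) for c,m in cams_masks.items())
               ~~~^^^^^^^^^^^^^^^^^^^^^^^^^^^^^^^^^^^^^^^^^^^^^^^^^^^^^^^^^^^^^^^^^^^^
  File "fit.py", line 18, in <genexpr>
    f=lambda q:sum(area_iou(c,m,q[0],q[1],z0,z1,r,B[c]) for c,m in cams_masks.items())
                   ~~~~~~~~^^^^^^^^^^^^^^^^^^^^^^^^^^^^
  File "fit.py", line 9, in area_iou
    h=silh(cam,x,y,z0,z1,r).reshape(-1,2)
      ~~~~^^^^^^^^^^^^^^^^^
  File "fit.py", line 5, in silh
    P=[proj(cam,[x+r*np.cos(t),y+r*np.sin(t),z]) for t in a for z in (z0,z1)]
       ~~~~^^^^^^^^^^^^^^^^^^^^^^^^^^^^^^^^^^^^^
  File "h.py", line 6, in proj
    m=eyes.camera_model(cam); c=np.array(m['R'])@np.array(X,float)+np.array(m['t']).ravel(); p=np.array(m['intrinsics'])@c; return p[:2]/p[2]
ValueError: time passes only in moves, steps and waits
```

```bash
python3 - <<'E'
s=open('h.py').read().replace("def snap","_M={}\ndef model(c):\n    if c not in _M: _M[c]=eyes.camera_model(c)\n    return _M[c]\ndef snap",1)
s=s.replace("m=eyes.camera_model(cam)","m=model(cam)")
open('h.py','w').write(s)
E
cat > m1.py <<'E'
from fit import *
np.set_printoptions(precision=2,suppress=True,linewidth=150)
I={c:cv2.imread(f'pics/{c}0.png')[:,:,::-1].copy() for c in('top','side')}
R={c:red(I[c]) for c in I}
k=ray('top',(398,241.5),79)[:2];print('knob ray',k)
for cs in (['top'],['side'],['top','side']): print(cs,fit({c:R[c] for c in cs},*k,55,79,11))
L={}
for c in I:
    eyes.camera(c)
    h=cv2.cvtColor(I[c],cv2.COLOR_RGB2HSV)
    for d in eyes.masks_of(c,'lid'):
        m=d['mask']; q=np.argwhere(m).mean(0); print(c,'lid',d['p'],q[::-1],m.sum(),np.median(h[m],axis=0))
        if 12<np.median(h[m][:,0])<35: L.setdefault(c,m.astype(float))
for cs in (['top'],['side'],['top','side']):
    if all(c in L for c in cs): print(cs,fit({c:L[c] for c in cs},489,66,106,126,26.5))
for c,uv in (('top',(286,278.5)),('side',(278.7,241.3))):
    g=cv2.cvtColor(I[c],cv2.COLOR_RGB2GRAY).astype(int); u,v=map(int,uv); print(u,v);print(g[v-5:v+6,u-6:u+7]); 
print(ctrl.tips_ahead, status.sense()['time_s'])
E
python3 m1.py
```

```text
knob ray [ 569.78 -242.72]
['top'] (array([ 570.94, -243.41]), np.float64(27.335693359375))
['side'] (array([ 570.41, -241.5 ]), np.float64(87.632568359375))
['top', 'side'] (array([ 571.33, -242.96]), np.float64(116.05126953125))
top lid 0.68 [229.98 286.43] 725 [ 22. 154. 211.]
side lid 0.78 [246.26 185.71] 701 [ 19. 153. 154.]
side lid 0.76 [188.82 280.03] 768 [109. 181. 136.]
side lid 0.51 [256.44 226.89] 2238 [106. 134.  92.]
['top'] (array([489.78,  65.91]), np.float64(23.44775390625))
['side'] (array([489.08,  69.22]), np.float64(15.6181640625))
['top', 'side'] (array([489.26,  66.89]), np.float64(78.5498046875))
286 278
[[190 195 195 198 198 199 201 195 194 195 196 200 201]
 [193 194 196 195 200 202 199 200 192 194 200 199 197]
 [193 193 198 202 196 188 187 184 189 191 202 198 199]
 [194 195 193 194 171 144 125 140 171 192 199 197 195]
 [186 190 195 176 122  99  89  94 124 175 195 200 199]
 [193 198 191 151  83  98 113  89  93 159 200 198 200]
 [192 192 188 149  81 102 105  88  98 157 200 199 200]
 [193 198 195 169 111  94  93  88 116 169 198 198 196]
 [192 195 194 190 159 116 102 118 160 185 195 199 200]
 [188 193 195 200 191 171 162 178 191 188 195 197 195]
 [192 191 196 199 199 204 199 199 199 194 199 196 199]]
278 241
[[138 140 139 140 140 138 138 140 138 139 140 139 135]
 [141 143 139 138 141 141 139 140 140 141 142 141 140]
 [140 139 140 137 138 138 137 139 140 141 141 142 141]
 [140 139 136 135 130 131 129 129 134 140 143 141 142]
 [140 138 133 125 115 110 108 111 120 131 139 141 140]
 [140 137 128 107  95  89  92  90 102 121 136 141 139]
 [140 136 124 106  91  88  88  89 101 118 131 139 141]
 [141 138 132 121 110 105 105 108 117 129 139 141 141]
 [142 140 138 136 129 127 128 128 133 138 140 141 141]
 [141 140 140 139 138 136 137 140 139 140 139 139 135]
 [139 140 140 140 140 141 140 139 139 137 136 130 128]]
8.0 1.4
```

Run:
```python
from fit import *
np.set_printoptions(precision=2,suppress=True,linewidth=150)
I={c:cv2.imread(f'pics/{c}0.png')[:,:,::-1].copy() for c in('top','side')}
for c,uv,z in (('top',(286,278),58),('side',(278,241),58)):
    g=cv2.cvtColor(I[c],cv2.COLOR_RGB2GRAY).astype(float); u,v=uv; w=np.clip(np.median(g[v-5:v+6,u-6:u+7])-12-g[v-5:v+6,u-6:u+7],0,None) if c=='top' else np.clip(132-g[v-5:v+6,u-6:u+7],0,None)
    if c=='side': w[-1]=0
    V,U=np.mgrid[v-5:v+6,u-6:u+7]; p=((U*w).sum()/w.sum(),(V*w).sum()/w.sum()); print(c,'hole',p,ray(c,p,58))
# knob bounding
for c in I:
    R=red(I[c]); q=np.argwhere(R); n,l,st,ce=cv2.connectedComponentsWithStats(R.astype(np.uint8)); print(c,st[1:6],ce[1:6])
# lid dot
for c,uv in (('top',(228.8,277.5)),('side',(255.4,178))):
    h=cv2.cvtColor(I[c],cv2.COLOR_RGB2HSV); u,v=map(int,uv); w=(255-h[v-6:v+7,u-6:u+7,1].astype(float)-160).clip(0); V,U=np.mgrid[v-6:v+7,u-6:u+7]; p=((U*w).sum()/w.sum(),(V*w).sum()/w.sum());print(c,'dot',p,ray(c,p,126))
```

```text
top hole (np.float64(285.96194690265486), np.float64(278.687610619469)) [502.7  -29.37  58.  ]
side hole (np.float64(277.6805929919137), np.float64(241.58760107816713)) [501.05 -29.65  58.  ]
top [[630 186  10  21 167]
 [393 236  11  11  95]] [[635.08 195.51]
 [398.   241.11]]
side [[378 300  14  20 235]] [[384.   309.01]]
top dot (np.float64(226.6868203566768), np.float64(275.18486298390604)) [509.79  70.14 126.  ]
side dot (np.float64(255.15719696969697), np.float64(176.88257575757575)) [507.89  72.66 126.  ]
```

Run:
```python
from h import *
from scipy.spatial.transform import Rotation as R
s=status.sense(); print(s['tcp_rot'],s['ee_pos'],s['joint_positions'],ctrl.tips_ahead); M=R.from_quat(s['tcp_rot']).as_matrix(); print(M.round(3)); print(np.degrees(np.arctan2(M[1,0],M[0,0])))
```

```text
[ 8.21365781e-01 -5.70401836e-01 -9.42060381e-06 -3.28131441e-06] [ 218.2763395  -585.63124223  239.26460263] [-1.21642342e+00  3.52997052e-01  1.63344248e+00 -5.90633042e-06
  1.15517233e+00 -2.43103543e-03] 8.0
[[ 0.349 -0.937 -0.   ]
 [-0.937 -0.349  0.   ]
 [-0.     0.    -1.   ]]
-69.55650348766055
```

```bash
cat > pl.py <<'E'
from h import *
from scipy.spatial.transform import Rotation as R
def yaw():
    M=R.from_quat(status.sense()['tcp_rot']).as_matrix(); return np.degrees(np.arctan2(M[1,0],M[0,0]))
def work(target,y,frm=None,y0=None):
    """total needed shift in tool axes AFTER turning to yaw y (units 30mm) and the turn units about tool z (before shift)"""
    s=status.sense(); p=np.array(s['ee_pos']) if frm is None else np.array(frm,float); y0=yaw() if y0 is None else y0
    d=np.array(target,float)-p; a=np.radians(y)
    u=np.array([[np.cos(a),np.sin(a),0],[np.sin(a),-np.cos(a),0],[0,0,-1]])@d/30
    print('pose',p.round(1),round(y0,2),'turn units',round(-(y-y0)/10,3),'shift units',u.round(3),'force',np.round(s['force'],1),'gap',round(s['finger_gap'],1),'t',round(s['time_s'],2))
E
python3 -c "
from pl import *
work((571,-242.7,160),-102)
work((571,-242.7,61.5),-102)"
```

```text
pose [ 218.3 -585.6  239.3] -69.56 turn units 3.244 shift units [-13.626  -9.124   2.642] force [-0.3 -0.8  0.4] gap 85.6 t 1.4
pose [ 218.3 -585.6  239.3] -69.56 turn units 3.244 shift units [-13.626  -9.124   5.925] force [-0.3 -0.8  0.4] gap 85.6 t 1.4
```

Request:
{"api": "carry_out", "payload": {
  "plan": "0 0 0 0 0 0.81 0;0 0 0 0 0 0.81 0;0 0 0 0 0 0.81 0;0 0 0 0 0 0.81 0;-0.97 -0.65 0.19 0 0 0 0;-0.97 -0.65 0.19 0 0 0 0;-0.97 -0.65 0.19 0 0 0 0;-0.97 -0.65 0.19 0 0 0 0;-0.97 -0.65 0.19 0 0 0 0;-0.97 -0.65 0.19 0 0 0 0;-0.97 -0.65 0.19 0 0 0 0;-0.97 -0.65 0.19 0 0 0 0;-0.97 -0.65 0.19 0 0 0 0;-0.97 -0.65 0.19 0 0 0 0;-0.97 -0.65 0.19 0 0 0 0;-0.97 -0.65 0.19 0 0 0 0;-0.97 -0.65 0.19 0 0 0 0;-0.97 -0.65 0.19 0 0 0 0;0 0 0 0 0 0 0;0 0 0 0 0 0 0",
  "grip_force": 40
}}

```text
time_s: 3.9
ee_pos: [569.4, -243.8, 159.4]
tcp_rot: [-0.63, 0.777, 0.0, -0.0]
force: [0.3, -0.4, -0.3]
finger_gap: 85.4
```

```bash
python3 -c "
from pl import *
work((571,-242.7,61.5),-102)
snap('side','s1');snap('top','t1')"
```

```text
pose [ 569.4 -243.8  159.4] -101.93 turn units 0.007 shift units [-0.048 -0.043  3.264] force [ 0.3 -0.4 -0.3] gap 85.4 t 3.9
```

View pics/s1.png

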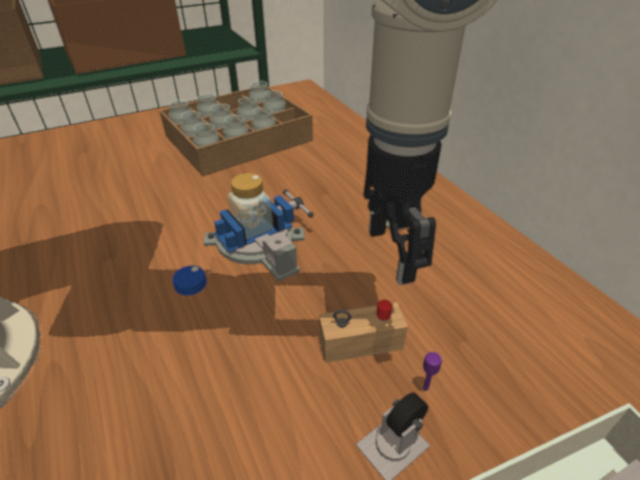

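The gripper stands over the red knob at (385,311), and the purple pin is clear at (432,365). I go down and close.

Request:
{"api": "carry_out", "payload": {
  "plan": "-0.05 -0.04 0.7 0 0 0 0;0 0 0.7 0 0 0 0;0 0 0.7 0 0 0 0;0 0 0.7 0 0 0 0;0 0 0.43 0 0 0 0;0 0 0 0 0 0 0;0 0 0 0 0 0 120;0 0 0 0 0 0 200;0 0 0 0 0 0 255;0 0 0 0 0 0 255;0 0 0 0 0 0 255;0 0 0 0 0 0 255",
  "grip_force": 40
}}

```text
time_s: 5.5
ee_pos: [571.6, -244.2, 63.7]
tcp_rot: [-0.63, 0.777, -0.001, -0.0]
force: [-4.2, -7.7, 6.0]
finger_gap: 20.5
```

```bash
python3 -c "
from pl import *
print(ctrl.tips_ahead, status.sense()['ft_torque'])
work((571,-242.7,61.5),-102)
s=snap('side','s2');
cv2.imwrite('pics/s2c.png',cv2.resize(s[220:380,290:490][:,:,::-1],(800,640))[:600])"
```

```text
8.0 [-1.35744216  0.58431646 -0.0357717 ]
pose [ 571.6 -244.2   63.7] -101.92 turn units 0.008 shift units [-0.043  0.031  0.072] force [-4.2 -7.7  6. ] gap 20.5 t 5.5
```

View pics/s2c.png

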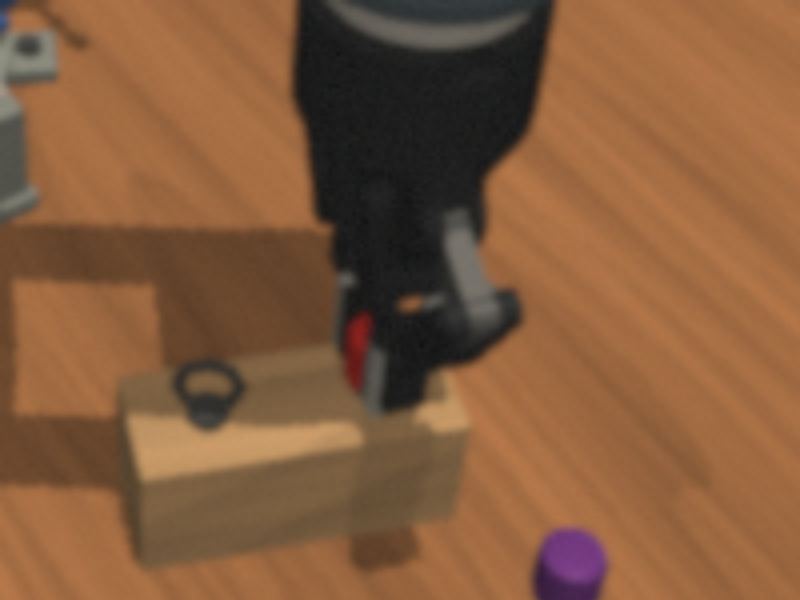

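Request:
{"api": "carry_out", "payload": {
  "plan": "0 0 -0.3 0 0 0 255;0 0 -0.6 0 0 0 255;0 0 -0.8 0 0 0 255;0 0 -0.8 0 0 0 255;0 0 -0.6 0 0 0 255;0 0 -0.3 0 0 0 255;0 0 0 0 0 0 255;0 0 0 0 0 0 255"
}}

```text
time_s: 6.55
ee_pos: [570.8, -242.2, 163.7]
tcp_rot: [-0.63, 0.777, 0.001, -0.0]
force: [0.8, 0.5, -0.9]
finger_gap: 21.0
```

```bash
python3 -c "
from pl import *
work((502,-29.5,150),-82.5)
s=snap('side','s3');
cv2.imwrite('pics/s3c.png',cv2.resize(s[170:330,290:490][:,:,::-1],(750,600)))"
```

```text
pose [ 570.8 -242.2  163.7] -101.95 turn units -1.945 shift units [-7.328  1.347  0.457] force [ 0.8  0.5 -0.9] gap 21.0 t 6.55
```

View pics/s3c.png

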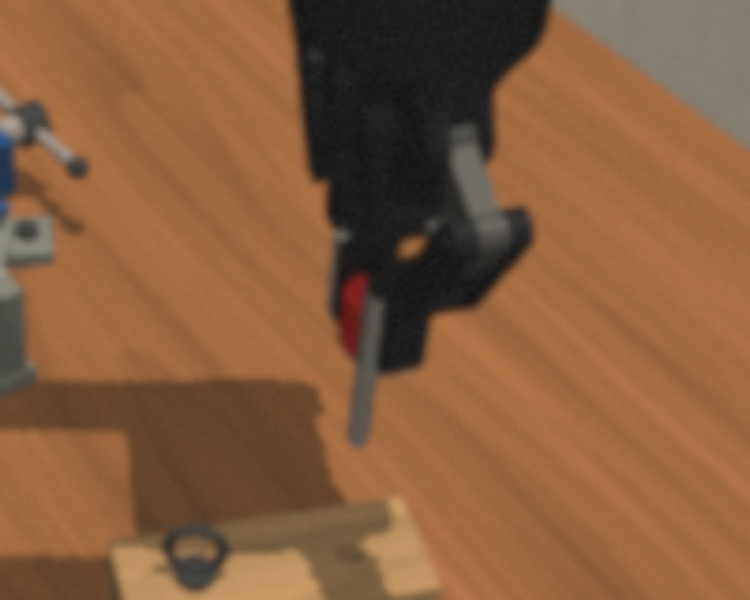

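```bash
python3 -c "
from pl import *
x,y=570.8,-242.2
for z in (108,120,140,152,155,179):
    p=proj('side',(x,y,z)); print(z,p,(p-[290,170])*3.75)
for z in (0,100): print(proj('side',(x,y,z)), proj('side',(x+5,y,z)),proj('side',(x,y+5,z)))
s=cv2.imread('pics/s3.png'); cv2.imwrite('pics/s3d.png',cv2.resize(s[230:300,360:420],(600,700),interpolation=cv2.INTER_CUBIC)[100:700])
"
```

```text
108 [386.57082027 287.90234443] [362.14057602 442.13379162]
120 [387.3732786  281.57303335] [365.14979474 418.39887507]
140 [388.75794113 270.65164389] [370.34227925 377.44366459]
152 [389.61847243 263.86428796] [373.56927162 351.99107985]
155 [389.83722654 262.13888646] [374.38959952 345.52082423]
179 [391.64175125 247.9058754 ] [381.15656719 292.14703273]
[380.17714355 338.33184028] [382.97761691 337.05622416] [378.33119556 335.94287721]
[386.04715683 292.03268827] [389.12531202 290.76016369] [383.97459591 289.64966501]
```

View pics/s3d.png

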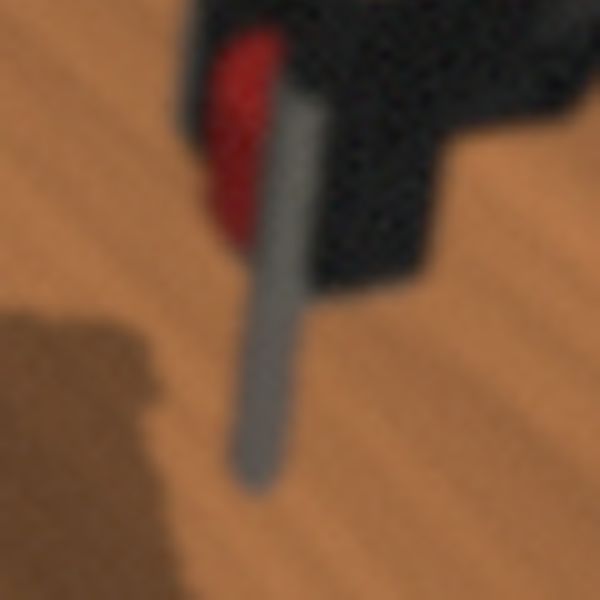

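Request:
{"api": "carry_out", "payload": {
  "plan": "0 0 0 0 0 -0.65 255;0 0 0 0 0 -0.65 255;0 0 0 0 0 -0.65 255;-0.8 0.15 0 0 0 0 255;-0.8 0.15 0 0 0 0 255;-0.8 0.15 0.05 0 0 0 255;-0.8 0.15 0.1 0 0 0 255;-0.8 0.15 0.1 0 0 0 255;-0.8 0.15 0.1 0 0 0 255;-0.8 0.15 0.1 0 0 0 255;-0.8 0.15 0.1 0 0 0 255;-0.63 0.1 0.1 0 0 0 255;-0.3 0.05 0.1 0 0 0 255;0 0 0.1 0 0 0 255;0 0 0.1 0 0 0 255;0 0 0 0 0 0 255;0 0 0 0 0 0 255"
}}

```text
time_s: 8.72
ee_pos: [502.4, -30.2, 136.1]
tcp_rot: [0.752, -0.659, 0.0, 0.0]
force: [-0.2, -0.1, -0.7]
finger_gap: 20.7
```

```bash
python3 -c "
from pl import *
work((502,-29.5,130.7),-82.5)
s=snap('side','s4');t=snap('top','t4')
cv2.imwrite('pics/s4c.png',cv2.resize(s[180:280,230:330][:,:,::-1],(600,600),interpolation=cv2.INTER_CUBIC))
for z in (58,75,90): print(z,proj('side',(502,-29.5,z)))
"
```

```text
pose [502.4 -30.2 136.1] -82.49 turn units 0.001 shift units [-0.023  0.011  0.179] force [-0.2 -0.1 -0.7] gap 20.7 t 8.72
58 [278.16757876 241.36198285]
75 [277.48476974 233.50110726]
90 [276.86540955 226.37068962]
```

View pics/s4c.png

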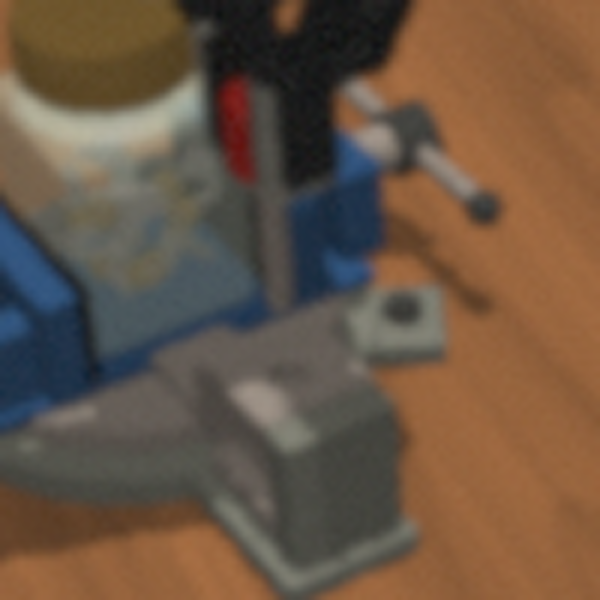

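View pics/t4.png

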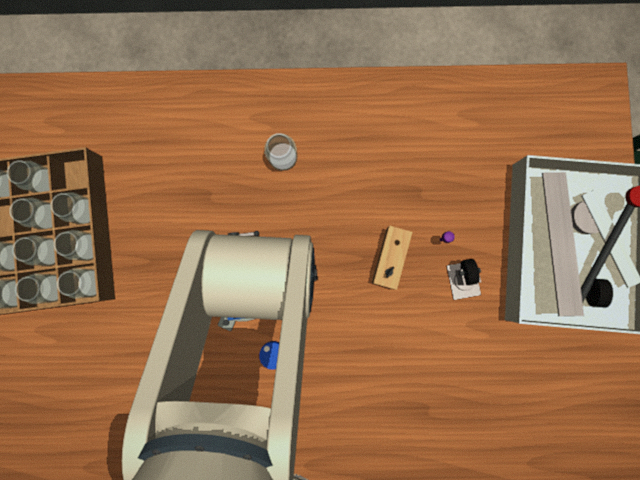

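Request:
{"api": "carry_out", "payload": {
  "plan": "0 0 0.2 0 0 0 255;0 0 0.2 0 0 0 255;0 0 0.17 0 0 0 255;0 0 0 0 0 0 255;0 0 0 0 0 0 255"
}}

```text
time_s: 9.45
ee_pos: [502.3, -29.7, 119.0]
tcp_rot: [0.752, -0.659, -0.0, 0.0]
force: [0.1, -0.4, -0.9]
finger_gap: 21.0
```

```bash
python3 -c "
from pl import *
work((502,-29.5,117.7),-82.5)
s=snap('side','s5')
cv2.imwrite('pics/s5c.png',cv2.resize(s[215:255,255:305][:,:,::-1],(750,600),interpolation=cv2.INTER_CUBIC))
p=status.sense()['ee_pos']
for z in (58,): print(z,proj('side',(p[0],p[1],z)))
for h in (0,6,20): print(h,proj('side',(p[0],p[1],p[2]-55.7+h)))
g=cv2.cvtColor(s,cv2.COLOR_RGB2GRAY)
print(g[218:250,268:290])
"
```

```text
pose [502.3 -29.7 119. ] -82.45 turn units 0.005 shift units [-0.009  0.009  0.043] force [ 0.1 -0.4 -0.9] gap 21.0 t 9.45
58 [278.42415859 241.37501782]
0 [278.21135194 238.91152817]
6 [277.97174287 236.1377688 ]
20 [277.40291999 229.5529687 ]
[[ 69  64  63  61  59  67  76  78  73  59  41  28  27  36  40  40  47  52
   50  48  48  49]
 [ 71  70  66  67  65  68  75  77  76  67  51  35  39  44  50  54  60  56
   51  46  43  48]
 [ 75  72  71  68  67  70  77  79  78  72  61  51  53  56  56  56  55  51
   46  45  44  47]
 [ 78  74  70  65  62  67  77  78  77  76  66  61  58  55  52  53  53  52
   49  45  46  47]
 [ 80  77  70  64  61  65  77  78  81  76  68  57  48  43  45  53  58  60
   57  50  52  53]
 [ 82  80  74  67  60  66  75  80  77  73  62  49  49  44  43  49  59  69
   67  63  66  68]
 [ 84  83  79  69  61  62  74  81  79  72  63  47  42  42  42  48  59  70
   76  77  78  78]
 [ 83  84  84  75  65  62  71  79  81  75  60  49  43  44  43  45  54  66
   75  76  76  76]
 [ 85  85  82  78  69  63  69  80  80  74  63  49  44  42  42  43  46  55
   69  75  74  67]
 [ 84  84  83  80 
[... 1421 characters left out ...]
4  83  82  85  92  93  94  95
   95  97 104 109]
 [ 93  96  98 100 101  99  96  89  86  85  86  88  89  90  93  95  95  95
   95  94  93  96]
 [ 92  99 110 116 119 118 114 109 100  98  95  94  93  93  94  96  93  96
   93  91  89  88]
 [ 91 110 126 136 137 138 136 128 119 113 105  98  97  95  94  95  93  92
   88  85  84  84]
 [ 89 112 131 146 146 146 146 142 137 126 113 100  94  94  93  90  89  84
   82  81  80  82]
 [ 81 100 121 136 143 146 148 147 142 128 107  97  91  89  88  86  84  82
   80  82  82  80]
 [ 73  82 102 122 139 144 146 146 138 127 104  90  86  83  84  83  82  84
   80  82  81  82]
 [ 72  76  83 102 123 138 145 141 135 123 107  91  84  83  84  85  84  83
   81  83  81  80]]
```

View pics/s5c.png

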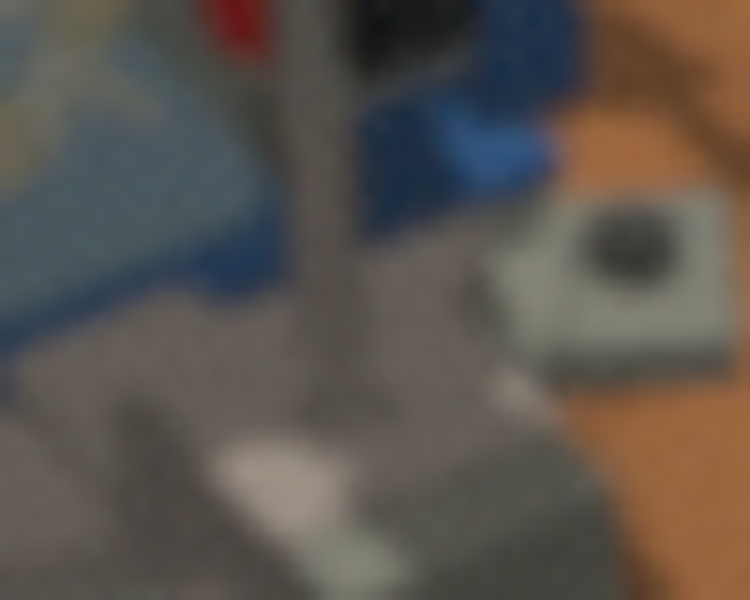

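Request:
{"api": "carry_out", "payload": {
  "plan": "0 -0.02 0.05 0 0 0 255;0 0 0.08 0 0 0 255;0 0 0.08 0 0 0 255;0 0 0.08 0 0 0 255;0 0 0 0 0 0 255;0 0 0 0 0 0 255"
}}

```text
time_s: 10.25
ee_pos: [502.9, -29.7, 110.3]
tcp_rot: [0.752, -0.659, 0.0, -0.0]
force: [-0.4, -0.4, 0.1]
finger_gap: 20.9
```

```bash
python3 -c "
from pl import *
work((502.8,-29.7,69.7),-82.5); print(status.sense()['ft_torque'])
s=snap('side','s6')
cv2.imwrite('pics/s6c.png',cv2.resize(s[205:255,255:315][:,:,::-1],(720,600),interpolation=cv2.INTER_CUBIC))
"
```

```text
pose [502.9 -29.7 110.3] -82.46 turn units 0.004 shift units [1.000e-03 3.000e-03 1.353e+00] force [-0.4 -0.4  0.1] gap 20.9 t 10.25
[ 0.00943164  0.00597908 -0.00138513]
```

View pics/s6c.png

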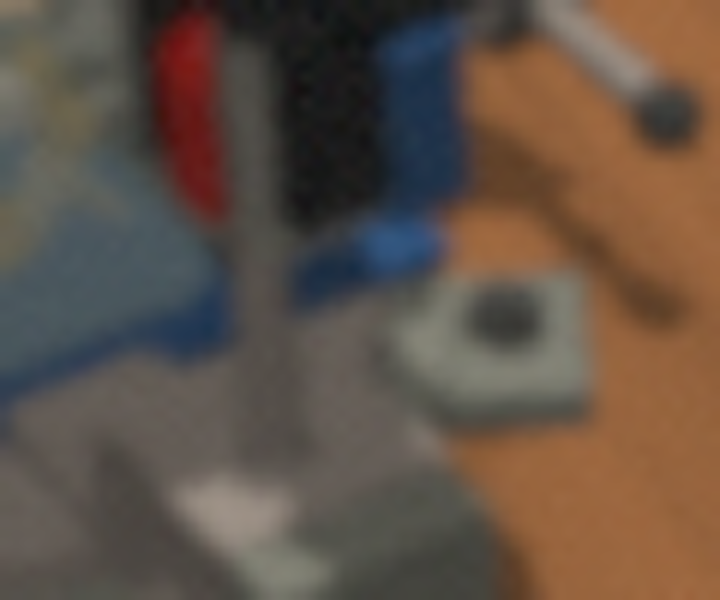

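Request:
{"api": "carry_out", "payload": {
  "plan": "0 0 0.08 0 0 0 255;0 0 0.08 0 0 0 255;0 0 0.08 0 0 0 255;0 0 0.08 0 0 0 255;0 0 0.08 0 0 0 255;0 0 0.08 0 0 0 255;0 0 0 0 0 0 255"
}}

```text
time_s: 11.18
ee_pos: [502.7, -29.6, 95.7]
tcp_rot: [0.752, -0.659, -0.0, 0.0]
force: [-0.9, 0.5, -0.6]
finger_gap: 20.7
```

Request:
{"api": "carry_out", "payload": {
  "plan": "0 0 0.1 0 0 0 255;0 0 0.1 0 0 0 255;0 0 0.1 0 0 0 255;0 0 0.1 0 0 0 255;0 0 0.1 0 0 0 255;0 0 0.1 0 0 0 255;0 0 0.1 0 0 0 255;0 0 0 0 0 0 255"
}}

```text
time_s: 12.18
ee_pos: [502.7, -29.6, 74.6]
tcp_rot: [0.752, -0.659, -0.0, 0.0]
force: [-0.1, 0.8, -0.4]
finger_gap: 20.5
```

Request:
{"api": "carry_out", "payload": {
  "plan": "0 0 0.07 0 0 0 255;0 0 0.07 0 0 0 255;0 0 0.03 0 0 0 255;0 0 0 0 0 0 255"
}}

```text
time_s: 12.68
ee_pos: [502.8, -29.7, 69.7]
tcp_rot: [0.752, -0.659, -0.0, 0.0]
force: [0.4, -0.1, -0.7]
finger_gap: 21.0
```

Request:
{"api": "carry_out", "payload": {
  "plan": "0 0 0.03 0 0 0 255;0 0 0.03 0 0 0 255;0 0 0 0 0 0 255"
}}

```text
time_s: 13.05
ee_pos: [503.1, -29.7, 69.4]
tcp_rot: [0.752, -0.659, 0.0, -0.0]
force: [-6.4, 0.0, 20.3]
finger_gap: 20.6
```

Request:
{"api": "carry_out", "payload": {
  "plan": "0 0 -0.05 0 0 0 255;0 0 0 0 0 0 230;0 0 0 0 0 0 150;0 0 0 0 0 0 120;0 0 0 0 0 0 120;0 0 -0.3 0 0 0 120;0 0 -0.6 0 0 0 120;0 0 -0.8 0 0 0 120;0 0 -0.9 0 0 0 120;0 0 -0.9 0 0 0 60;0 0 -0.5 0 0 0 0;0 0 0 0 0 0 0"
}}

```text
time_s: 14.55
ee_pos: [503.5, -29.7, 190.5]
tcp_rot: [0.752, -0.659, 0.001, -0.001]
force: [0.0, -1.4, -1.0]
finger_gap: 85.4
```

```bash
python3 -c "
from pl import *
work((489.3,66.9,170),-82.5)
s=snap('side','s7')
cv2.imwrite('pics/s7c.png',cv2.resize(s[155:275,200:350][:,:,::-1],(750,600),interpolation=cv2.INTER_CUBIC))
print(proj('side',(502.8,-29.7,85)),proj('side',(502.8,-29.7,61)))
from fit import *
R=red(s); print(fit({'side':R},502.8,-29.7,61,85,11))
"
```

```text
pose [503.5 -29.7 190.5] -82.46 turn units 0.004 shift units [-3.254  0.047  0.683] force [ 0.  -1.4 -1. ] gap 85.4 t 14.55
[277.57254321 228.69207496] [278.53698211 239.91447559]
(array([502.04794149, -22.73986526]), np.float64(78.984375))
```

View pics/s7c.png

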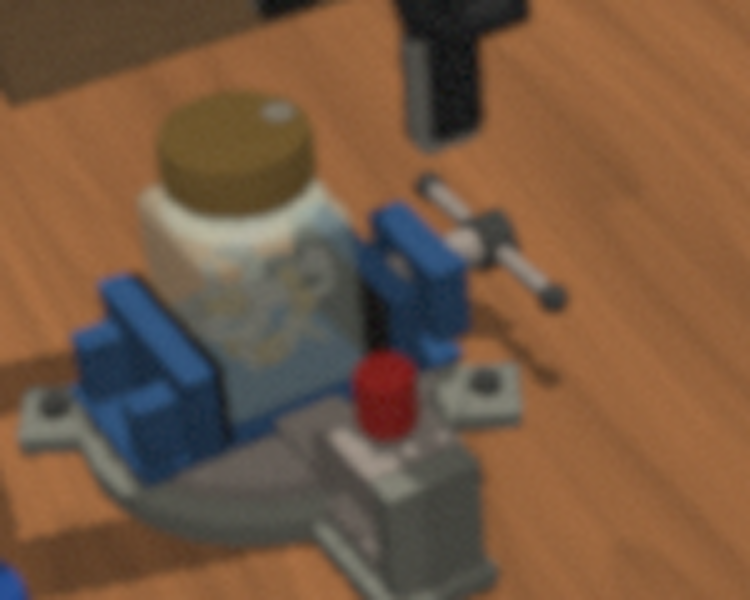

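Run:
```python
from fit import *
np.set_printoptions(precision=2,suppress=True,linewidth=150)
I={'top':cv2.imread('pics/top0.png')[:,:,::-1].copy(),'side':cv2.imread('pics/side0.png')[:,:,::-1].copy(),'side7':cv2.imread('pics/s7.png')[:,:,::-1].copy()}
M={}
for c,im in I.items():
    h=cv2.cvtColor(im,cv2.COLOR_RGB2HSV).astype(int)
    u,v=(230,287) if c=='top' else (247,186)
    m=((h[...,0]>17)&(h[...,0]<30)&(h[...,1]>95)&(h[...,2]>60)).astype(np.uint8)
    w=np.zeros_like(m); w[v-24:v+24,u-24:u+24]=m[v-24:v+24,u-24:u+24]
    n,l,st,ce=cv2.connectedComponentsWithStats(w); k=1+st[1:,4].argmax(); mm=(l==k).astype(np.uint8)
    q=cv2.findContours(mm,0,2)[0]; hull=cv2.convexHull(q[0]); f=np.zeros_like(mm); cv2.fillPoly(f,[hull],1)
    print(c,st[k],mm.sum(),f.sum(), len(silh(c[:4].replace('side','side'),489,66,106,126,26.5)), cv2.contourArea(silh(c[:4] if c!='top' else c,489,66,106,126,26.5)))
    M[c]=f.astype(float)
    vis=I[c][v-30:v+30,u-30:u+30].copy(); vis[f[v-30:v+30,u-30:u+30]>0]=vis[f[v-30:v+30,u-30:u+30]>0]//2+[0,100,0]
    cv2.imwrite(f'pics/m_{c}.png',cv2.resize(vis[:,:,::-1],(400,400),interpolation=0))
print('top',fit({'top':M['top']},489,66,106,126,26.5)); print('side',fit({'side':M['side']},489,66,106,126,26.5)); print('side7',fit({'side':M['side7']},489,66,106,126,26.5))
print(ray('top',(229.2,286.2),126))
cv2.imwrite('pics/mm.png',np.hstack([cv2.imread(f'pics/m_{c}.png') for c in ('top','side')]))
```

```text
top [214 270  31  31 687] 687 747 41 751.1482868650928
side [232 174  30  24 590] 590 625 41 714.1770844644634
side7 [232 174  30  24 575] 575 606 41 714.1770844644634
top (array([491.21,  67.62]), np.float64(23.289306640625))
side (array([490.41,  71.07]), np.float64(69.614501953125))
side7 (array([490.28,  71.77]), np.float64(87.524658203125))
[490.23  65.51 126.  ]
```

View pics/mm.png

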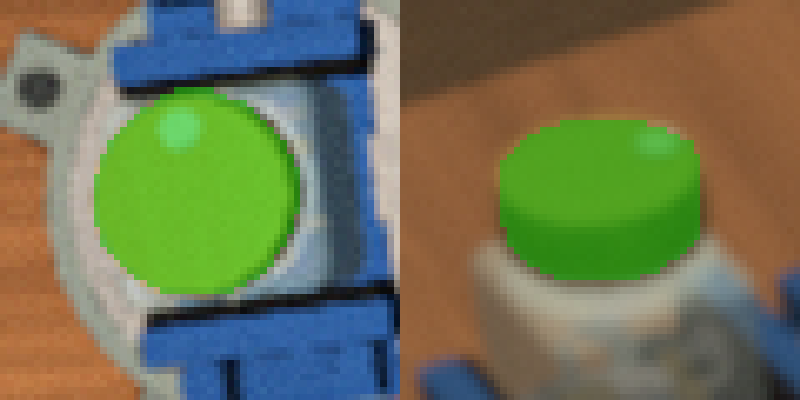

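```bash
python3 -c "
from pl import *
work((490.2,66.9,150),-82.5)"
```

```text
pose [502.8 -29.7 189.5] -82.46 turn units 0.004 shift units [-3.246 -0.004  1.316] force [-0.3  0.1 -0.7] gap 85.1 t 14.6
```

Request:
{"api": "carry_out", "payload": {
  "plan": "-0.5 0 0 0 0 0 0;-0.8 0 0 0 0 0 0;-0.8 0 0.2 0 0 0 0;-0.7 0 0.4 0 0 0 0;-0.45 0 0.4 0 0 0 0;0 0 0.3 0 0 0 0;0 0 0 0 0 0 0;0 0 0 0 0 0 0",
  "grip_force": 20
}}

```text
time_s: 15.6
ee_pos: [490.3, 66.5, 150.6]
tcp_rot: [0.752, -0.659, 0.0, -0.0]
force: [-0.3, -0.5, -0.3]
finger_gap: 85.0
```

```bash
python3 -c "
from pl import *
work((490.2,66.9,106.5),-82.5)
s=snap('side','s8')
cv2.imwrite('pics/s8c.png',cv2.resize(s[105:265,160:360][:,:,::-1],(750,600),interpolation=cv2.INTER_CUBIC))
"
```

```text
pose [490.3  66.5 150.6] -82.5 turn units 0.0 shift units [-1.30e-02  1.00e-03  1.47e+00] force [-0.3 -0.5 -0.3] gap 85.0 t 15.6
```

View pics/s8c.png

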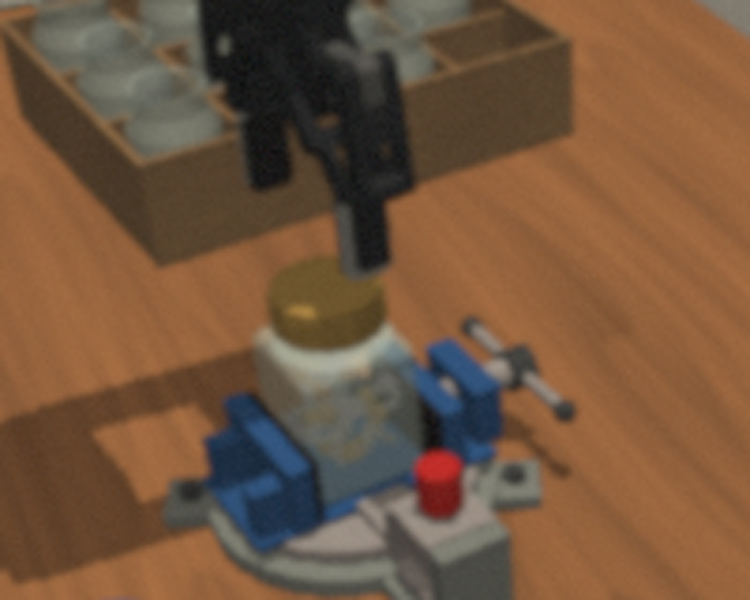

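The seated red pin shows at crop (440,485), and the gripper straddles the brass lid at (327,300). I go down and close lightly.

Request:
{"api": "carry_out", "payload": {
  "plan": "0 0 0.3 0 0 0 0;0 0 0.4 0 0 0 0;0 0 0.4 0 0 0 0;0 0 0.25 0 0 0 0;0 0 0.12 0 0 0 0;0 0 0 0 0 0 0;0 0 0 0 0 0 60;0 0 0 0 0 0 80;0 0 0 0 0 0 95;0 0 0 0 0 0 110;0 0 0 0 0 0 140;0 0 0 0 0 0 140",
  "grip_force": 20
}}

```text
time_s: 17.15
ee_pos: [490.4, 66.8, 106.7]
tcp_rot: [0.752, -0.659, 0.0, -0.0]
force: [-0.6, -2.4, 6.9]
finger_gap: 52.7
```

```bash
python3 -c "
from pl import *
work((490.2,66.9,106.5),-82.5); print(status.sense()['ft_torque'],status.sense()['joint_positions'])
s=snap('side','s9')
cv2.imwrite('pics/s9c.png',cv2.resize(s[105:265,160:360][:,:,::-1],(750,600),interpolation=cv2.INTER_CUBIC))
"
```

```text
pose [490.4  66.8 106.7] -82.45 turn units 0.005 shift units [-0.003  0.005  0.008] force [-0.6 -2.4  6.9] gap 52.7 t 17.15
[-0.52114777  0.0506377  -0.06005653] [ 1.32592860e-01  3.31701786e-01  2.02062852e+00 -3.77361838e-04
  7.88614223e-01  1.57195503e+00]
```

View pics/s9c.png

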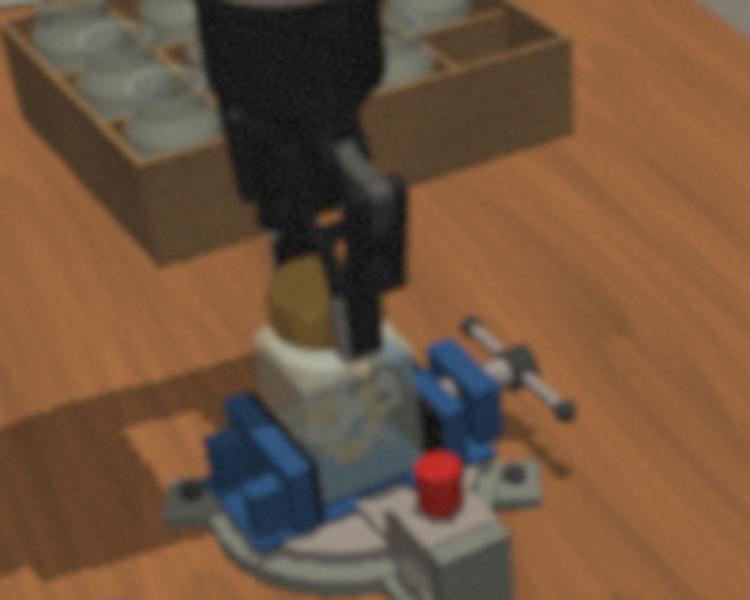

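Request:
{"api": "carry_out", "payload": {
  "plan": "0 0 0 0 0 0 160;0 0 0 0 0 0 200;0 0 0 0 0 0 255;0 0 0 0 0 0 255",
  "grip_force": 90
}}

```text
time_s: 17.7
ee_pos: [490.5, 66.7, 107.1]
tcp_rot: [0.752, -0.659, 0.0, -0.0]
force: [-1.1, -4.0, 10.3]
finger_gap: 51.0
```

Well gripped. Now I turn in stages and watch the moment.

Request:
{"api": "carry_out", "payload": {
  "plan": "0 0 -0.005 0 0 -0.4 255;0 0 -0.005 0 0 -0.4 255;0 0 -0.005 0 0 -0.4 255;0 0 -0.005 0 0 -0.4 255;0 0 -0.005 0 0 -0.4 255"
}}

```text
time_s: 18.32
ee_pos: [490.5, 67.3, 107.6]
tcp_rot: [0.855, -0.518, 0.0, -0.001]
force: [-0.7, 0.1, 6.9]
finger_gap: 51.1
```

```bash
python3 -c "
from pl import *
work((490.2,66.9,106.5),-82.5); print(status.sense()['ft_torque'])
s=snap('side','s10')
cv2.imwrite('pics/s10c.png',cv2.resize(s[105:265,160:360][:,:,::-1],(750,600),interpolation=cv2.INTER_CUBIC))
"
```

```text
pose [490.5  67.3 107.6] -62.37 turn units 2.013 shift units [0.01  0.012 0.038] force [-0.7  0.1  6.9] gap 51.1 t 18.32
[ 0.00969381  0.11397791 -0.30097652]
```

View pics/s10c.png

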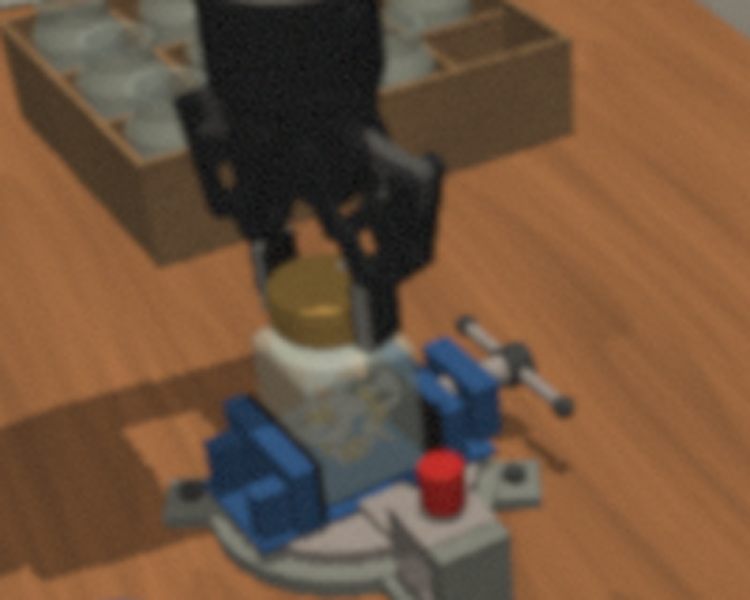

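The vise holds and the pin is in place. I continue.

Request:
{"api": "carry_out", "payload": {
  "plan": "0 0 -0.005 0 0 -0.4 255;0 0 -0.005 0 0 -0.4 255;0 0 -0.005 0 0 -0.4 255;0 0 -0.005 0 0 -0.4 255;0 0 -0.005 0 0 -0.4 255"
}}

```text
time_s: 19.0
ee_pos: [490.3, 67.3, 108.2]
tcp_rot: [0.932, -0.361, 0.0, -0.0]
force: [-0.7, 0.2, 5.6]
finger_gap: 51.1
```

```bash
python3 -c "
from pl import *
work((490.2,66.9,106.5),-82.5); print(status.sense()['ft_torque'])
s=snap('side','s11')
cv2.imwrite('pics/s11c.png',cv2.resize(s[105:265,160:360][:,:,::-1],(750,600),interpolation=cv2.INTER_CUBIC))
"
```

```text
pose [490.3  67.3 108.2] -42.36 turn units 4.014 shift units [0.014 0.005 0.058] force [-0.7  0.2  5.6] gap 51.1 t 19.0
[ 0.06126303  0.11597905 -0.21910756]
```

View pics/s11c.png

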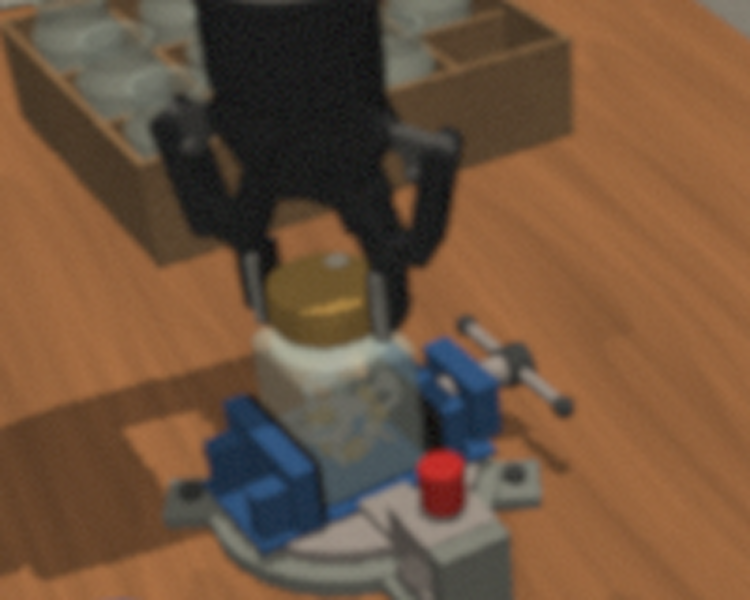

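Request:
{"api": "carry_out", "payload": {
  "plan": "0 0 -0.005 0 0 -0.4 255;0 0 -0.005 0 0 -0.4 255;0 0 -0.005 0 0 -0.4 255;0 0 0 0 0 -0.3 255;0 0 0 0 0 0 255"
}}

```text
time_s: 19.68
ee_pos: [490.5, 67.3, 108.8]
tcp_rot: [0.971, -0.237, 0.0, -0.0]
force: [0.2, -0.4, 5.6]
finger_gap: 51.1
```

```bash
python3 -c "
from pl import *
work((490.2,66.9,106.5),-82.5); print(status.sense()['ft_torque'])
s=snap('side','s12')
cv2.imwrite('pics/s12c.png',cv2.resize(s[105:265,160:360][:,:,::-1],(750,600),interpolation=cv2.INTER_CUBIC))
b=ray('side',(255.16,176.88),126); a=ray('side',(249.9,174.6),127.5); c=np.array([489.1,69.2,0])
for q in (b,a): print(q,np.degrees(np.arctan2(q[1]-c[1],q[0]-c[0])))
"
```

```text
pose [490.5  67.3 108.8] -27.43 turn units 5.507 shift units [0.012 0.011 0.075] force [ 0.2 -0.4  5.6] gap 51.1 t 19.68
[0.01204946 0.04771802 0.06395595]
[507.8923503   72.66274786 126.        ] 10.440421541880566
[501.76575968  81.60896037 127.5       ] 44.413233636415114
```

View pics/s12c.png

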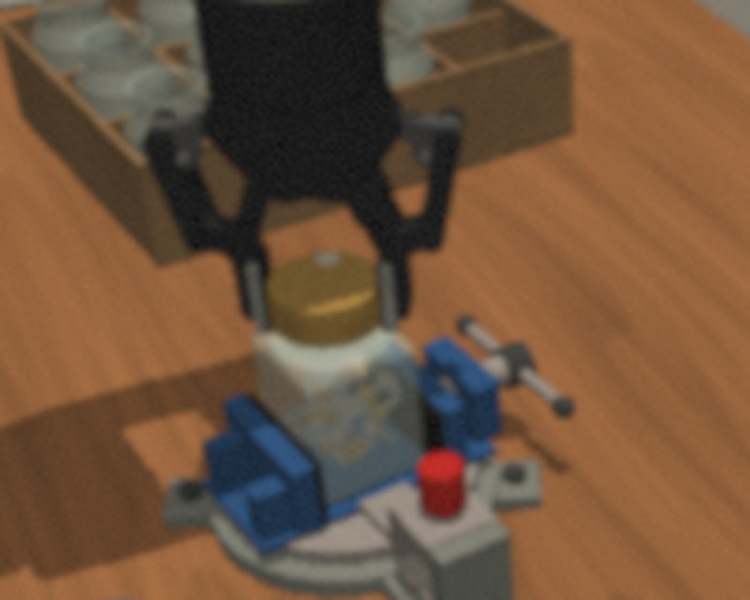

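The moment fell to about zero at 55 degrees, so the threads have let go. I add a small margin and start a gentle lift.

Request:
{"api": "carry_out", "payload": {
  "plan": "0 0 0 0 0 -0.3 255;0 0 -0.04 0 0 0 255;0 0 -0.05 0 0 0 255;0 0 -0.05 0 0 0 255;0 0 0 0 0 0 255"
}}

```text
time_s: 20.35
ee_pos: [490.0, 67.0, 112.6]
tcp_rot: [0.977, -0.212, -0.0, -0.0]
force: [1.0, -0.8, -0.8]
finger_gap: 51.4
```

```bash
python3 -c "
from pl import *
work((490.5,67.3,141.2),yaw()); print(status.sense()['ft_torque'])"
```

```text
pose [490.   67.  112.6] -24.47 turn units -0.0 shift units [ 0.01  -0.016 -0.955] force [ 1.  -0.8 -0.8] gap 51.4 t 20.35
[0.01876545 0.00780458 0.04464665]
```

Request:
{"api": "carry_out", "payload": {
  "plan": "0 0 -0.08 0 0 0 255;0 0 -0.12 0 0 0 255;0 0 -0.15 0 0 0 255;0 0 -0.2 0 0 0 255;0 0 -0.2 0 0 0 255;0 0 -0.12 0 0 0 255;0 0 -0.06 0 0 0 255;0 0 0 0 0 0 255;0 0 0 0 0 0 255;0 0 0 0 0 0 255"
}}

```text
time_s: 21.6
ee_pos: [489.9, 67.0, 140.2]
tcp_rot: [0.977, -0.212, -0.0, 0.0]
force: [0.2, -0.0, -0.0]
finger_gap: 51.0
```

```bash
python3 -c "
from pl import *
work((490.5,67.3,141.2),yaw()); print(status.sense()['ft_torque'])
from scipy.spatial.transform import Rotation as R
print(R.from_quat(status.sense()['tcp_rot']).as_matrix()[:,2])
s=snap('side','s13')
cv2.imwrite('pics/s13c.png',cv2.resize(s[105:265,160:360][:,:,::-1],(750,600),interpolation=cv2.INTER_CUBIC))
for z in (96+24,140,160): p=proj('side',(490.5,67.3,z)); print(z,p,(p-[160,105])*3.75)
for l in ('lid','jar','fork_hole'):
  print(l,[(round(d['p'],2),np.round(d['position'],1)) for d in eyes.tip_of('side',l)])
"
```

```text
pose [489.9  67.  140.2] -24.45 turn units -0.0 shift units [ 0.014 -0.018 -0.032] force [ 0.2 -0.  -0. ] gap 51.0 t 21.6
[ 0.01695733  0.02317388 -0.0401936 ]
[-4.02998958e-04 -5.14928910e-05 -9.99999917e-01]
120 [247.16740081 183.87432207] [326.87775302 295.77870775]
140 [245.86293374 173.89787665] [321.98600152 258.36703743]
160 [244.51378559 163.57971436] [316.92669595 219.67392886]
lid [(0.87, array([ 3.501e+02, -2.000e-01,  1.000e+00])), (0.84, array([491.1,  66.1, 140.1]))]
jar [(0.81, array([487.3,  65.4,  23.8])), (0.6, array([489.7,  64.5, 139.6]))]
fork_hole [(0.56, array([498.5, -27.6,  60. ])), (0.55, array([756.6, -20.4,  -1.5]))]
```

View pics/s13c.png

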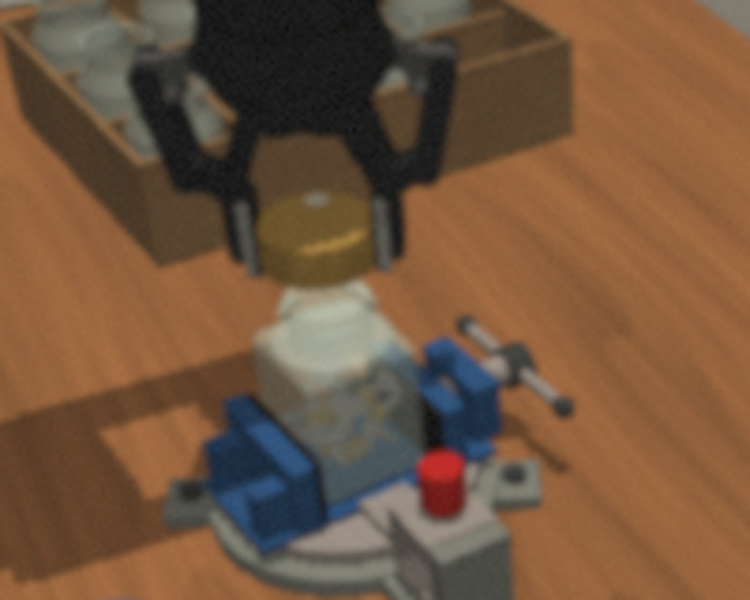

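View pics/s13.png

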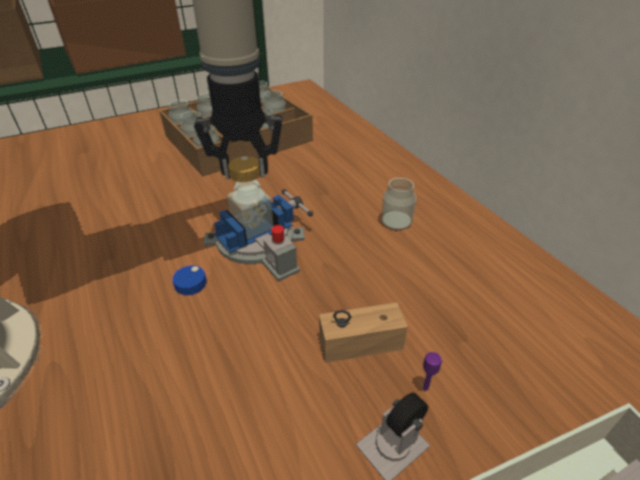

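The lid at (245,168) is held level, with its lower edge at about z = 140, which is 20 mm above the 120 mm rim. The jar is down in the vise, the pin is seated at (278,235), and the ring pin, caster and empty jar are where they were. I hand the job in.

```bash
python3 -c "
from rig import ctrl
print(ctrl.job_done())"
```

```text
the job is handed in; nothing more can be done
None
```

The job was handed in at about 21.7 s; no verdict was reported.

**Pin:** I took the red-knobbed lock pin from the block and lowered it through fork and tongue until the collar met the fork. I felt about 20 N there at the expected height, backed off, and let go. The last picture shows it seated.

**Lid:** I gripped the brass lid with 90 N and turned it anticlockwise. The moment dropped to about zero at 55°. I added 3° for margin, which took it to about 58°, and lifted it straight off with no pull on the wrist.

**Last checks:**
- The lid is still held and level, the tool axis being vertical to under 0.1°. Its lower edge is at about z = 140 mm, roughly 20 mm above the rim of the jar.
- The jar is down in the vise and not visibly turned. The ring pin, caster, empty jar and purple pin appear unmoved.

**Disagreements:**
- The two cameras differed by 2–3 mm on positions in y. I settled this with direct picture comparison and the felt forces.
- The colour fit of the knob after I released the pin was about 7 mm off in y because of shading. Seating was judged by the contact force and the outline in the picture instead.
- In the last picture the network's fork hole was about 4 mm off, with the knob covering the hole.

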